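Start a wood screw in a rail through a hinged leaf jig

ROBOT

A 6-joint arm with a two-finger parallel gripper is mounted at the origin on a cart in front of the work surface, level with it; the furniture and walls round the work are solid. World frame = base frame: x ahead of the robot, y to its left, z up, the work surface at z = 0. Lengths are in m, angles in rad, forces in N, time in s.
With the tool pointing down it reaches from about 0.3 to 0.875 m from the base axis. Payload 6.4 kg.
Tool frame: the origin (TCP) lies at the very end of the fingers, on their centre line; the grasp point (between the pads) lies 19 mm behind it; z points along the fingers, y is the line along which they close (so a half turn about z gives the same grasp; the last joint's range is limited). The gripper opens to 85 mm and grips with 20 to 120 N. Pads are 22 mm wide; open, the fingers measure 114 mm over their backs; the gripper's body (76 mm by 85 mm) begins 54 mm behind the grasp point. The pads swing forward as they close: fully open they stand 13 mm farther back than shut.
Start: joints at [-1.393, 0.181, 1.607, -0, 1.354, -0.206], TCP at [0.215, -0.533, 0.192] pointing down, gripper open.
Joint ranges: [-2.99, 2.99], [-0.89, 2.07], [0.3, 2.58], [-1.14, 4.28], [0, 2.63], [-3.12, 3.12]. Speed limits (rad/s): [2.57, 2.57, 3.01, 3.14, 3.14, 3.14].

INTERFACE

Orientations are given as a unit quaternion [w, x, y, z].
In Python, from bench import ctrl gives the robot as it stands.
- The arm moves only by the shell command python3 jog.py 'ROWS'. ROWS is a JSON object with one list for each field, all of the same length, 1 to 10, a row being the entries at one place: tx, ty, tz (the shift in units of 5 mm), wx, wy, wz (a rotation vector in rad), aperture (the opening from 0.0 (shut) to 1.0 (fully open)); each row is the pose to reach, as a shift and turn from the pose commanded when the command began, along the tool's axes at that moment; what a row does not reach only later rows make up. A row lasts 1/8 s, in which the tool goes at most 0.0625 m and 0.188 rad, less where a joint would pass 70% of its speed; a pose out of reach is approached as far as the arm can. The fingers move at their own pace and stop on an object; the grip force is fixed at half the most. Time passes only in rows, so rows that do not move let the fingers close. It prints the time, the measured TCP pose, the force, the opening and the grip force at its end. Input that does not fit is refused with a message, and nothing moves.
- ctrl.get_obs(): the state, without advancing time (a new reading comes with each control period).
- ctrl.camera(name): name is "scene" or "side" or "wrist"; returns the picture (400x640x3 uint8, blue, green, red); there is no depth.
- ctrl.camera_params(name): a dict with "fovy" (degrees; the focal length in pixels is half the picture's height over the tangent of half this angle, whatever the lens; pixels are square), "cx", "cy" (the principal point, pixels), "view" (4x4, takes a point from world to camera coordinates). Camera axes: x right, y up, looking along -z (the intrinsics and any distortion apply to the point x, -y, -z); pixel columns grow to the right and rows downward; lengths in m; the calibration is good to about 2 mm. A picture is of the moment at which its call begins: read the wrist's pose just before it. camera_params takes no time and is no camera call; for the wrist camera it gives the pose at the moment of the call.
- ctrl.hand_in(): hands the job in; it is judged then, once.
The state is a dict: "time_s": time; "q": joint angles; "dq": joint speeds; "joint_efforts": joint torques, N m; "eef_pos": TCP position; "eef_rot": TCP orientation; "wrist_force": force on the tool from outside, world axes, zero at the start; "torque": the same for the moment, N m; "opening": opening from 0.0 (shut) to 1.0 (fully open); "grasp_force": force on a finger pad.
Only numpy, scipy, OpenCV 4.12 (cv2) and the standard library are available. Lean on these libraries where they do the work, as an engineer would, in place of code of your own. Each camera call takes 0.05 s, during which the arm holds its last target. There are 200 camera calls.

TASK

Load the drilled wooden rail, pilot hole up, into the nest of the open leaf jig and shut the leaf down over it. Then start the screw with the red hand driver in the leaf's bush: push it firmly down and keep pushing while you turn it clockwise, regripping as needed, until the screw has bitten in by at least half a turn. Leave the leaf shut with the rail in its nest, and leave the other things on the bench where they are.

Things in the scene. Friction and masses are not known exactly. Their poses are not given: they have to be found in the camera images.
- jig: Leaf jig, fixed to the bench: plywood board 122 x 238 x 15 mm, pale wooden fences on it. Origin: on the bench surface under the nest's middle; z up, y along the nest towards the hinge, x across. Two end stops: tops 47 mm above the bench at the -y end, 44 mm at the hinge end. Four side fences, 31 mm high over the bench, 40 to 72 mm from the middle; the 80 mm between them is open for fingers.
- nest (a point): Centre of the nest's floor, 15 mm above the bench; axes as the jig's. The nest is 153 mm long (y) and 43 mm wide (x), so the rail has 2.5 mm of play on each side. With the leaf shut, the driver and the screw stand exactly above this point.
- rail: Loose dark brown hardwood rail 38 (x) x 148 (y) x 30 mm high, about 0.14 kg, lying on the bench with its pilot hole up. Origin: centre of its underside; y along its length. Either end may point to the hinge.
- pilot (a point): The pilot hole (dark dot in a pale countersink with a scribed cross) in the middle of the rail's top face, 30 mm above its underside.
- leaf (a joint): Angle of the aluminium leaf (66 x 188 x 12 mm), rad: 0 shut (level, on its stop, 2 mm above a seated rail), 1.5 to 1.8 at the start (standing up at the hinge end), at most 1.95. The hinge is stiff (0.55 N m): the leaf stays where it is left.
- leaf_hinge (a point): Middle of the hinge axis, which runs along the jig's x, 104 mm from the nest's middle towards +y and 53 mm above the bench. Axes turn with the leaf (shut: as the jig's); the leaf runs along its -y.
- leaf_ball (a point): Centre of the black ball knob, 26 mm diameter, at the leaf's free end, 226 mm from the hinge axis in the leaf's plane; the leaf is swung by it. Gripped across the jig's x it turns between the fingers as the leaf swings. Shut, it is 53 mm above the bench and 122 mm from the nest's middle towards -y, beyond the board's edge.
- driver_grip (a point): Grip point on the axis of the red, round, ribbed driver handle, 33 mm diameter here; the handle reaches 22 mm above this point and 31 mm below it, the lowest 10 mm being a finger guard of 42 mm diameter. The axis is square to the leaf, 104 mm from the hinge. Leaf shut and driver up, it is 141 mm above the bench, over the nest's middle. z points out of the leaf; x, y turn with the handle.
- driver_slide (a joint): How far the driver is pushed into the brass bush, m: 0 up (a spring returns it when let go), at most 0.016. Push needed: 3 N to start, about 10 N at 8 mm, 14 N at 10 mm, 17 N at 12 mm, 23 N at 16 mm, 3 N less for each half turn the screw is in. Below about 11 N the bit clicks round in the screw's recess and the screw stays; above about 14 N the screw turns with it.
- screw_turn (a joint): How far the screw is turned into the rail, rad: 0 at the start, 3.14 is half a turn; grows as the driver is pushed and turned clockwise seen from above; feeds 4 mm a turn, at most 9.6 rad. It takes 0.12 N m and stays where it is left. Pushing without turning, or turning without pushing, does not move it; pushed and turned anticlockwise it comes out again.
- tape_measure: yellow pocket tape measure, 38 x 82 x 65 mm high, a bystander; origin at the centre of its underside
- screw_pot: open white plastic pot, 61 mm across, 74 mm high, a bystander; origin at the centre of its underside
- try_square: try square with a dark wooden stock, 176 x 105 x 17 mm high, a bystander; origin at the centre of its underside
- sanding_block: grey sanding block, 62 x 105 x 30 mm high, a bystander; origin at the centre of its underside
- screw_box: brown carton of screws, 76 x 88 x 87 mm high, a bystander; origin at the centre of its underside

How it is judged:
By the outcome, as a careful person would: the job done as asked, in the order asked, and still so for the second after the job is handed in, with the robot touching nothing.
It also fails if it takes over 69 s, if anything falls off the work surface, if the arm or the gripper's body presses on something with over 40 N, if the wrist force passes 120 N, or if a joint passes its speed limit or range.

## Working session

There is one attempt and no reset: what is moved stays moved. The work goes in short steps, Python scripts to look and compute and a shell command to move; the robot and the scene stay as the last step left them, time stands still between calls to the robot, and variables do not carry over. Pictures are saved under pics/ and viewed, at most 10 in all, crops included, and the job is handed in when it is done.

```bash
ls; mkdir -p pics
python3 - <<'E'
from bench import ctrl
import cv2
for n in("scene","side"):
    cv2.imwrite(f"pics/{n}0.png",ctrl.camera(n)); p=ctrl.camera_params(n); print(n,p)
o=ctrl.get_obs();print({k:o[k] for k in("time_s","eef_pos","eef_rot","opening")})
E
```

```text
bench.py
jog.py
pics
scene {'fovy': 43.43745686747813, 'cx': 308.1015163138569, 'cy': 204.5060337180116, 'view': array([[-0.81081085, -0.58524527,  0.00858686,  0.39128058],
       [ 0.40557778, -0.55119724,  0.72916957, -0.3784808 ],
       [-0.42200999,  0.59470124,  0.68427918, -1.20046206],
       [ 0.        ,  0.        ,  0.        ,  1.        ]])}
side {'fovy': 56.51581754937564, 'cx': 323.2072603080581, 'cy': 198.51419290822736, 'view': array([[ 0.95110212, -0.30881542,  0.0061479 , -0.58370064],
       [ 0.15524062,  0.49513433,  0.85483469, -0.14533288],
       [-0.26703017, -0.81208068,  0.51886401, -1.14169611],
       [ 0.        ,  0.        ,  0.        ,  1.        ]])}
{'time_s': 0.1, 'eef_pos': array([ 0.21521614, -0.5325954 ,  0.19087347]), 'eef_rot': array([-8.04967045e-04,  9.81644255e-01,  1.90719451e-01,  7.78741043e-06]), 'opening': 1.000755936626125}
```
View pics/scene0.png

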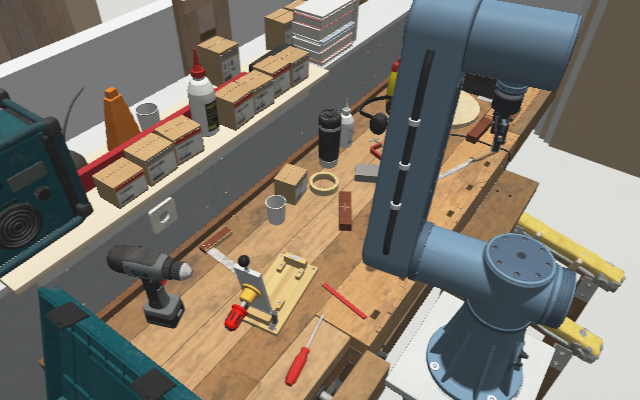

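View pics/side0.png

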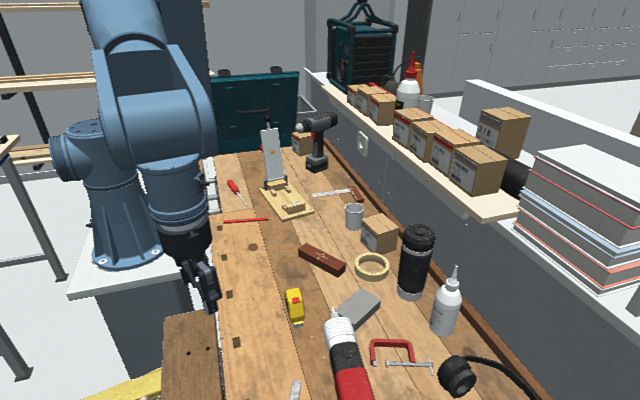

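The scene view shows the jig near (275,290) with the leaf up and the rail at (345,210). In the side view the rail is at (320,260) and the jig at (285,195). Next I'll take enlarged crops.

Create h.py:
```python
import numpy as np, cv2
from bench import ctrl
from scipy.spatial.transform import Rotation as R
def proj(p,P):
    f=200/np.tan(np.radians(p["fovy"]/2)); c=(p["view"]@np.c_[np.atleast_2d(P),np.ones(len(np.atleast_2d(P)))].T)[:3]
    return np.c_[p["cx"]+f*c[0]/-c[2], p["cy"]-f*c[1]/-c[2]]
def onz(p,uv,z):
    f=200/np.tan(np.radians(p["fovy"]/2)); V=p["view"]; Rm=V[:3,:3]; o=-Rm.T@V[:3,3]
    d=Rm.T@np.array([(uv[0]-p["cx"])/f,-(uv[1]-p["cy"])/f,-1]); return o+d*(z-o[2])/d[2]
def tool():
    o=ctrl.get_obs(); w,x,y,z=o["eef_rot"]; return o,o["eef_pos"],R.from_quat([x,y,z,w])
```

Run:
```python
import cv2
a=cv2.imread("pics/scene0.png")[180:340,200:400]; b=cv2.imread("pics/side0.png")[110:290,220:400]
cv2.imwrite("pics/a.png",cv2.resize(a,None,fx=3.75,fy=3.75,interpolation=2)); cv2.imwrite("pics/b.png",cv2.resize(b,None,fx=3.3,fy=3.3,interpolation=2))
```

```text
(no output)
```

View pics/a.png

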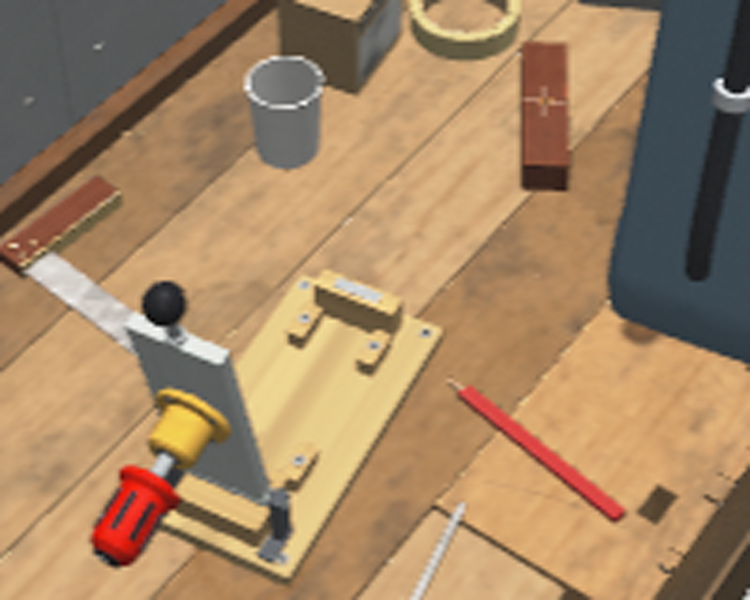

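View pics/b.png

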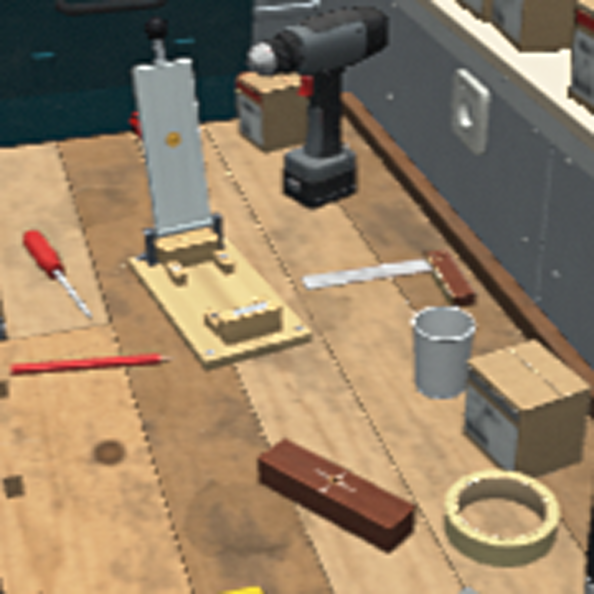

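```bash
cat > fit.py <<'E'
from h import *
from scipy.optimize import least_squares as LS
S=ctrl.camera_params("scene");D=ctrl.camera_params("side")
A=lambda L:np.array(L)/3.75+[200,180]-0.4
B=lambda L:np.array(L)/3.3+[220,110]-0.35
def pl(v,L): return np.c_[R.from_euler('z',v[2]).apply(L)]+[v[0],v[1],0]
# rail: +y end = far from jig in scene(top)
W,H=.019,.074
ra=A([(523,43),(566,43),(522,165),(569,165),(545,101)]); rb=B([(287,438),(260,461),(413,513),(390,541),(336,481)])
g=onz(S,ra[4],.03);e=(onz(S,ra[0],.03)-onz(S,ra[2],.03));y0=np.arctan2(-e[0],e[1]); print("rail guess",g,y0, onz(D,rb[4],.03), [onz(D,r,.03)[:2] for r in rb],[onz(S,r,.03)[:2] for r in ra])
E
cat > fit2.py <<'E'
from fit import *
# jig v=x,y,yaw,off,theta
ja=A([(442,328),(290,572),(302,275),(164,303)]); jb=B([(208,358),(312,332),(130,260),(156,28)])
print("board scene",[onz(S,r,.015)[:2] for r in ja[:3]],"side",[onz(D,r,.015)[:2] for r in jb[:3]])
E
python3 fit2.py
```

```text
rail guess [ 0.52345834 -0.25044608  0.03      ] -2.5667778600458306 [ 0.52663433 -0.25150049  0.03      ] [array([ 0.50258375, -0.18092788]), array([ 0.47090243, -0.20531636]), array([ 0.57550659, -0.3102269 ]), array([ 0.5455921 , -0.33630192]), array([ 0.52663433, -0.25150049])] [array([ 0.57747734, -0.29984196]), array([ 0.54798666, -0.32156455]), array([ 0.49808713, -0.17728508]), array([ 0.46796973, -0.19941474]), array([ 0.52345834, -0.25044608])]
board scene [array([ 0.46033492, -0.01333814]), array([0.42205049, 0.21561088]), array([0.57587224, 0.00698582])] side [array([ 0.46676926, -0.01173904]), array([0.58167501, 0.00293309]), array([0.42507107, 0.21199108])]
```

```bash
cat >> fit2.py <<'E'
def railp(v): return pl(v,[(-W,-H,.03),(W,-H,.03),(-W,H,.03),(W,H,.03),(0,0,.03)])
s=LS(lambda v:np.r_[proj(S,railp(v))-ra[[1,0,3,2,4]][[1,0,3,2,4]]if 0 else proj(S,railp(v))-ra[[1,0,3,2,4]],proj(D,railp(v))-rb[[3,2,1,0,4]]].ravel(),[.524,-.251,.565]); print("rail",s.x,np.abs(s.fun).max())
def jp(v):
    o,t=v[3:]; b=pl(v,[(-.061,-.119+o,.015),(-.061,.119+o,.015),(.061,-.119+o,.015),(0,.104-.226*np.cos(t),.053+.226*np.sin(t))]); return b
s=LS(lambda v:np.r_[proj(S,jp(v))-ja,proj(D,jp(v))-jb[[0,2,1,3]]].ravel(),[.5,.1,.166,0,1.6]); print("jig",s.x,s.fun.round(1)); v=s.x;print("ball",jp(v)[3])
E
python3 fit2.py|tail -3
python3 - <<'E'
from h import *
o,p,r=tool();print(p,r.as_matrix().round(3),o["q"],o["time_s"]);print(ctrl.camera_params("wrist"))
E
```

```text
jig [0.50369586 0.10059312 0.167236   0.0104539  1.759461  ] [ 0.3 -0.9 -0.6  0.7 -1.  -1.6 -0.2 -0.2 -1.2  1.  -1.1 -0.6  0.  -0.1
 -0.3  0.3]
ball [0.47932885 0.24493656 0.27498975]
[ 0.21521614 -0.5325954   0.19087347] [[ 0.927  0.374 -0.   ]
 [ 0.374 -0.927  0.002]
 [ 0.    -0.002 -1.   ]] [-1.39330098e+00  1.81474444e-01  1.60790079e+00 -7.79125469e-06
  1.35382741e+00 -2.06293094e-01] 0.1
{'fovy': 69.58425332096982, 'cx': 322.07669538482344, 'cy': 202.48794248803827, 'view': array([[ 0.37404371, -0.92740943, -0.00174481, -0.5733806 ],
       [ 0.87573708,  0.35382115, -0.32847399,  0.04294498],
       [ 0.30524723,  0.12133564,  0.9445114 , -0.38119762],
       [ 0.        ,  0.        ,  0.        ,  1.        ]])}
```

The manual's scale: shifts go in units of 5 mm. Converting my numbers, -0.145 m is -29, 0.393 m is 78.6.

```bash
python3 jog.py '{"tx":[78.6, 78.6, 78.6, 78.6, 78.6, 78.6, 78.6, 78.6, 78.6, 78.6], "ty":[-29, -29, -29, -29, -29, -29, -29, -29, -29, -29], "tz":[0, 0, 0, 0, 0, 0, 0, 0, 0, 0], "wx":[0, 0, 0, 0, 0, 0, 0, 0, 0, 0], "wy":[0, 0, 0, 0, 0, 0, 0, 0, 0, 0], "wz":[-1.753, -1.753, -1.753, -1.753, -1.753, -1.753, -1.753, -1.753, -1.753, -1.753], "aperture":[1, 1, 1, 1, 1, 1, 1, 1, 1, 1]}'; python3 fit2.py | grep "rail \["
python3 - <<'E'
from h import *
o,p,r=tool();w=ctrl.camera_params("wrist");cv2.imwrite("pics/w1.png",ctrl.camera("wrist"));print(p,r.as_matrix().round(3),o["q"].round(3));np.save("w1.npy",w,allow_pickle=True)
E
```

```text
time_s: 1.35
eef_pos: [0.5253, -0.251, 0.1911]
eef_rot: [-0.001, 0.48, 0.877, 0.0]
wrist_force: [-0.1, 0.9, -0.5]
opening: 0.999
grasp_force: 0.0
rail [ 0.52444742 -0.25365762  0.55632774] 2.5176162787721523
[ 0.52526716 -0.25102774  0.19106207] [[-0.54   0.842 -0.001]
 [ 0.842  0.54   0.001]
 [ 0.001 -0.    -1.   ]] [-0.65   0.198  1.588 -0.     1.357 -1.22 ]
```

View pics/w1.png

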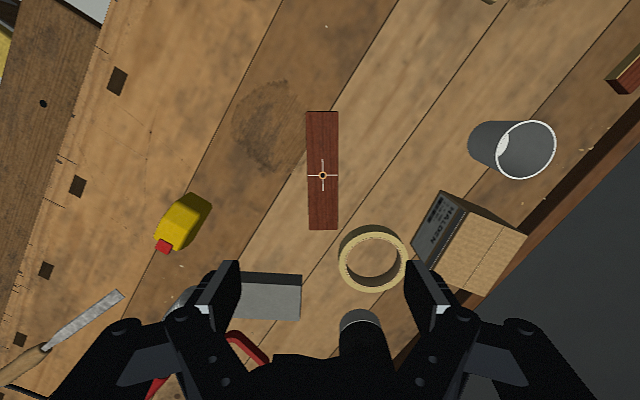

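The wrist view shows the rail's top corners at (306,111), (338,111), (340,229) and (309,230). The pilot cross is at (322,175).

Run:
```python
from h import *
w=np.load("w1.npy",allow_pickle=True).item()
q=[onz(w,u,.03)for u in((306,111),(338,111),(340,229),(309,230),(322,175))]
print(np.round(q,4)); m=(q[0]+q[1]-q[2]-q[3]); print(np.arctan2(-m[0],m[1]),np.mean(q[:4],0))
o,p,r=tool();print(r.inv().apply(np.array([.525,-.2525,.010])-p))
```

```text
[[ 0.468  -0.1967  0.03  ]
 [ 0.4986 -0.1771  0.03  ]
 [ 0.5821 -0.2977  0.03  ]
 [ 0.5489 -0.3207  0.03  ]
 [ 0.5235 -0.2496  0.03  ]]
0.5916578019126187 [ 0.52442127 -0.24802975  0.03      ]
[-0.00123809 -0.00085581  0.18106891]
```

To row units: 0.186 m is 37.2, 0.16 m is 32.

```bash
python3 jog.py '{"tx":[0, 0, 0, 0, 0, 0, 0, 0, 0, 0], "ty":[0, 0, 0, 0, 0, 0, 0, 0, 0, 0], "tz":[12, 24, 32, 37.2, 37.2, 37.2, 37.2, 37.2, 37.2, 37.2], "wx":[0, 0, 0, 0, 0, 0, 0, 0, 0, 0], "wy":[0, 0, 0, 0, 0, 0, 0, 0, 0, 0], "wz":[-0.005, -0.005, -0.005, -0.005, -0.005, -0.005, -0.005, -0.005, -0.005, -0.005], "aperture":[1, 1, 1, 1, 1, 0, 0, 0, 0, 0]}'; python3 jog.py '{"tx":[0, 0, 0, 0, 0, 0], "ty":[0, 0, 0, 0, 0, 0], "tz":[0, 0, -6, -16, -28, -28], "wx":[0, 0, 0, 0, 0, 0], "wy":[0, 0, 0, 0, 0, 0], "wz":[0, 0, 0, 0, 0, 0], "aperture":[0, 0, 0, 0, 0, 0]}'
python3 - <<'E'
from h import *
o,p,r=tool();print(p,r.as_matrix().round(4),o["q"].round(3))
y=.167;c=np.array([.5037,.1006,p[2]]); print(r.inv().apply(c-p), r.as_matrix()[:2,1], np.arctan2(*r.as_matrix()[[1,0],1])-y)
E
```

```text
time_s: 2.65
eef_pos: [0.5255, -0.2516, 0.0059]
eef_rot: [0.0, 0.479, 0.878, -0.0]
wrist_force: [0.9, -0.6, -0.1]
opening: 0.002
grasp_force: 0.0
time_s: 3.4
eef_pos: [0.5289, -0.254, 0.1519]
eef_rot: [0.006, 0.479, 0.878, -0.001]
wrist_force: [0.2, 0.6, -0.5]
opening: -0.004
grasp_force: 0.0
[ 0.52886468 -0.25403629  0.15192436] [[-0.5406  0.8412  0.009 ]
 [ 0.8412  0.5407 -0.0068]
 [-0.0106  0.0039 -0.9999]] [-0.65   0.235  1.626  0.     1.269 -1.221]
[ 0.31192994  0.17056652 -0.00263345] [0.8412354  0.54065516] 0.4042205330766018
```

Run:
```python
from h import *
w=ctrl.camera_params("wrist");i=ctrl.camera("wrist");j=ctrl.camera("side")[200:330,250:410]
np.save("w2.npy",w,allow_pickle=True)
cv2.imwrite("pics/w2.png",np.hstack([cv2.resize(i,(480,300)),cv2.resize(j,(320,300))]))
```

```text
(no output)
```

View pics/w2.png

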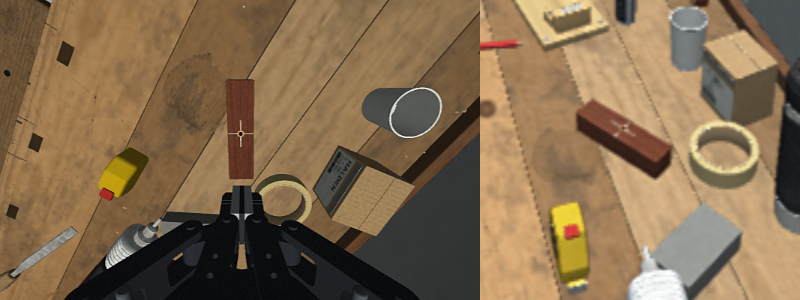

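Run:
```python
from h import *
w=np.load("w2.npy",allow_pickle=True).item()
k=4/3
q=[onz(w,(a*k,b*k),.03)for a,b in((229,79),(254,79),(253,179),(229,179),(241,133))]
print(np.round(q,4)); o,p,r=tool();print(p,o["opening"],o["grasp_force"],o["time_s"],proj(w,p)/k)
D=ctrl.camera_params("side");print(onz(D,(250+(626-480)/2,200+128*130/300),.03))
```

```text
[[ 0.4707 -0.1944  0.03  ]
 [ 0.4987 -0.1765  0.03  ]
 [ 0.5798 -0.3004  0.03  ]
 [ 0.5482 -0.3206  0.03  ]
 [ 0.5241 -0.2481  0.03  ]]
[ 0.52573997 -0.25175397  0.14631518] 0.004567664933648243 0.0 3.5 [[240.43358225 168.37622276]]
[ 0.53072453 -0.25306784  0.03      ]
```

Run:
```python
from h import *
o,p,r=tool();print(p,o["opening"])
w=ctrl.camera_params("wrist");i=ctrl.camera("wrist");d=ctrl.camera_params("side");j=ctrl.camera("side");s=ctrl.camera_params("scene")
for P,c in((p,(0,255,0)),(p-r.apply([0,0,.019]),(255,255,0))):
    for im,q in((i,w),(j,d)):
        x=proj(q,P)[0]; print(x); cv2.circle(im,tuple(int(t) for t in np.round(x)),2,c,-1)
cv2.imwrite("pics/w3.png",np.hstack([cv2.resize(i[180:380,220:420],(400,400)),cv2.resize(j[130:290,240:400],(400,400))]))
```

```text
[ 0.52573997 -0.25175397  0.14631518] 0.004567664933648243
[322.61115371 232.60582034]
[321.3413665  222.02486003]
[322.62347266 245.39425095]
[321.35603449 216.16328685]
```

View pics/w3.png

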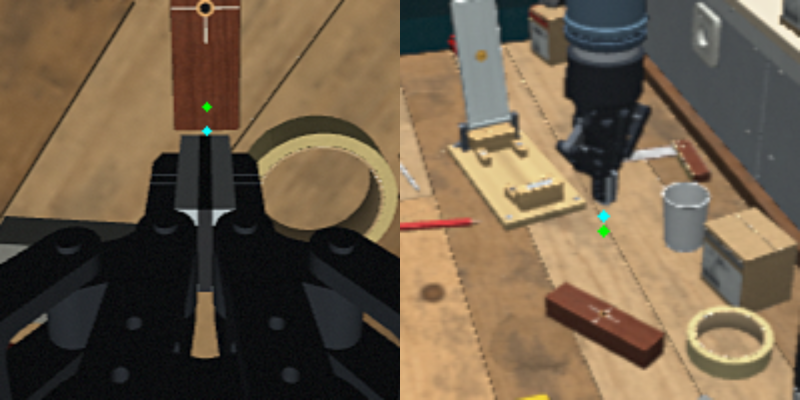

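The closed fingertips sit about 35 mm short of the reported TCP, in both views, and the rail was never touched. I'll measure that offset by touching the rail's top gently with the shut fingers.

```bash
python3 jog.py '{"tx":[0, 0, 0, 0, 0, 0], "ty":[0, 0, 0, 0, 0, 0], "tz":[12, 24, 28, 28.6, 29.2, 29.2], "wx":[0, 0, 0, 0, 0, 0], "wy":[0, 0, 0, 0, 0, 0], "wz":[0, 0, 0, 0, 0, 0], "aperture":[0, 0, 0, 0, 0, 0]}';python3 jog.py '{"tx":[0, 0], "ty":[0, 0], "tz":[0.4, 0.8], "wx":[0, 0], "wy":[0, 0], "wz":[0, 0], "aperture":[0, 0]}';python3 jog.py '{"tx":[0, 0], "ty":[0, 0], "tz":[0.4, 0.6], "wx":[0, 0], "wy":[0, 0], "wz":[0, 0], "aperture":[0, 0]}'
```

```text
time_s: 4.35
eef_pos: [0.5269, -0.2526, 0.0017]
eef_rot: [0.002, 0.479, 0.878, -0.0]
wrist_force: [0.7, 0.1, -0.6]
opening: -0.002
grasp_force: 0.0
time_s: 4.6
eef_pos: [0.5259, -0.2519, -0.0036]
eef_rot: [0.001, 0.479, 0.878, -0.0]
wrist_force: [-0.2, -0.6, 0.4]
opening: -0.001
grasp_force: 0.0
time_s: 4.85
eef_pos: [0.5253, -0.2515, -0.0075]
eef_rot: [-0.0, 0.479, 0.878, 0.0]
wrist_force: [0.5, 0.1, 0.4]
opening: 0.0
grasp_force: 0.0
```

```bash
for i in 1; do python3 jog.py '{"tx":[0, 0, 0], "ty":[0, 0, 0], "tz":[0.2, 0.4, 0.4], "wx":[0, 0, 0], "wy":[0, 0, 0], "wz":[0, 0, 0], "aperture":[0, 0, 0]}' | sed -n '2p;4p'; python3 jog.py '{"tx":[0, 0, 0], "ty":[0, 0, 0], "tz":[0.2, 0.4, 0.4], "wx":[0, 0, 0], "wy":[0, 0, 0], "wz":[0, 0, 0], "aperture":[0, 0, 0]}' | sed -n '2p;4p';python3 jog.py '{"tx":[0, 0, 0], "ty":[0, 0, 0], "tz":[0.2, 0.4, 0.4], "wx":[0, 0, 0], "wy":[0, 0, 0], "wz":[0, 0, 0], "aperture":[0, 0, 0]}'| sed -n '2p;4p'; done
```

```text
eef_pos: [0.5254, -0.2516, -0.0094]
wrist_force: [0.1, 0.1, -0.7]
eef_pos: [0.5256, -0.2516, -0.0096]
wrist_force: [-4.8, 2.6, 15.4]
eef_pos: [0.5256, -0.2516, -0.0097]
wrist_force: [-11.4, 8.1, 30.1]
```

```bash
python3 jog.py '{"tx":[0, 0, 0, 0, 0, 0, 0], "ty":[0, 0, 0, 0, 0, 0, 0], "tz":[-6, -6, -6, -6, -6, -6, -6], "wx":[0, 0, 0, 0, 0, 0, 0], "wy":[0, 0, 0, 0, 0, 0, 0], "wz":[0, 0, 0, 0, 0, 0, 0], "aperture":[0, 1, 1, 1, 1, 1, 1]}' | sed -n '2p;4p;5p'; python3 jog.py '{"tx":[0, 0, 0, 0, 0, 0, 0, 0, 0], "ty":[0, 0, 0, 0, 0, 0, 0, 0, 0], "tz":[6, 10, 10.6, 10.6, 10.6, 10.6, 10.6, 10.6, 10.6], "wx":[0, 0, 0, 0, 0, 0, 0, 0, 0], "wy":[0, 0, 0, 0, 0, 0, 0, 0, 0], "wz":[0, 0, 0, 0, 0, 0, 0, 0, 0], "aperture":[1, 1, 1, 1, 0, 0, 0, 0, 0]}'
```

```text
eef_pos: [0.5254, -0.2515, 0.0165]
wrist_force: [0.7, -0.3, 0.3]
opening: 1.0
time_s: 7.98
eef_pos: [0.5261, -0.252, -0.0354]
eef_rot: [0.001, 0.479, 0.878, -0.0]
wrist_force: [-0.1, 0.6, 5.4]
opening: 0.437
grasp_force: 62.4
```

To row units: 0.15 m is 30, 0.109 m is 21.8.

```bash
python3 jog.py '{"tx":[0, 0, 10, 20, 30, 32.4, 32.4, 32.4], "ty":[0, 0, 7, 14, 20, 21.8, 21.8, 21.8], "tz":[-6, -16, -20, -20, -20, -20, -20, -20], "wx":[0, 0, 0, 0, 0, 0, 0, 0], "wy":[0, 0, 0, 0, 0, 0, 0, 0], "wz":[0, 0, 0.13, 0.26, 0.404, 0.404, 0.404, 0.404], "aperture":[0, 0, 0, 0, 0, 0, 0, 0]}'
python3 - <<'E'
from h import *
o,p,r=tool();w=ctrl.camera_params("wrist");cv2.imwrite("pics/w4.png",ctrl.camera("wrist"));print(p,r.as_matrix().round(3),o["q"].round(3));np.save("w4.npy",w,allow_pickle=True)
E
```

```text
time_s: 8.98
eef_pos: [0.5298, -0.0577, 0.0636]
eef_rot: [0.0, 0.646, 0.764, -0.0]
wrist_force: [-0.1, -0.6, -1.2]
opening: 0.432
grasp_force: 61.6
[ 0.52978432 -0.05770321  0.06359522] [[-0.166  0.986  0.   ]
 [ 0.986  0.166 -0.001]
 [-0.001 -0.    -1.   ]] [-3.310e-01  2.430e-01  1.816e+00 -1.000e-03  1.083e+00 -4.980e-01]
```

View pics/w4.png

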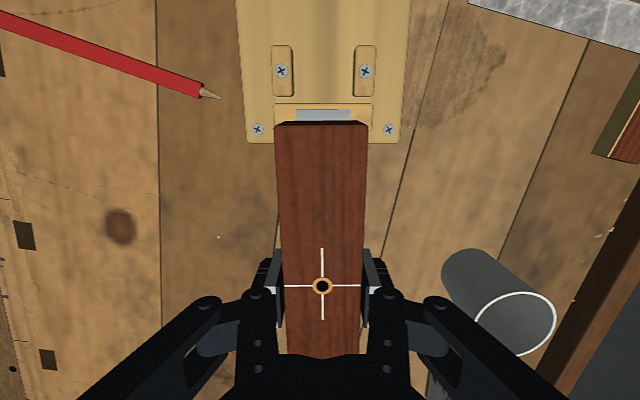

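The wrist view shows the jig ahead and square to the tool. The fences' inner edges are at columns 292 and 355, near ends at row 96 and far ends at row 45. The board's front corners are (247,143) and (398,142), and the held rail's pilot is at (322,286).

Run:
```python
from h import *
w=np.load("w4.npy",allow_pickle=True).item(); o,p,r=tool()
f=lambda u,z:r.inv().apply(onz(w,u,z)-p).round(4)[:2]
print("pilot",f((322,286),.129),"rail end corners",f((275,126),.129),f((368,125),.129))
print("fence inner near",f((292,94),.031),f((355,94),.031),"far",f((292,46),.031),f((355,46),.031))
print("fence outer",f((272,94),.031),f((375,94),.031))
print("board",f((247,143),.015),f((398,142),.015), "upper edges", f((237,20),.015),f((409,20),.015))
print("stop outer",f((275,104),.047),f((372,104),.047))
j=np.array([.5037,.1006,p[2]]);print("fit nest in tool",r.inv().apply(j-p))
```

```text
pilot [ 0.0026 -0.0005] rail end corners [ 0.0767 -0.019 ] [0.0771 0.0175]
fence inner near [ 0.0911 -0.0217] [0.0911 0.0223] far [ 0.1209 -0.0207] [0.1209 0.0212]
fence outer [ 0.091  -0.0357] [0.0911 0.0363]
board [ 0.0551 -0.0602] [0.056  0.0594] upper edges [ 0.1397 -0.0599] [0.1397 0.0597]
stop outer [ 0.0845 -0.0314] [0.0845 0.032 ]
fit nest in tool [ 1.60597895e-01  4.64965285e-04 -6.01971230e-05]
```

```bash
python3 jog.py '{"tx":[12, 22, 30, 31.86, 31.86, 31.86, 31.86, 31.86, 31.86], "ty":[0.18, 0.18, 0.18, 0.18, 0.18, 0.18, 0.18, 0.18, 0.18], "tz":[0, 0, 0, 0, 0, 6, 10, 13, 14.6], "wx":[0, 0, 0, 0, 0, 0, 0, 0, 0], "wy":[0, 0, 0, 0, 0, 0, 0, 0, 0], "wz":[0, 0, 0, 0, 0, 0, 0, 0, 0], "aperture":[0, 0, 0, 0, 0, 0, 0, 0, 0]}' ; python3 jog.py '{"tx":[0, 0, 0, 0], "ty":[0, 0, 0, 0], "tz":[0.6, 1.2, 1.8, 1.8], "wx":[0, 0, 0, 0], "wy":[0, 0, 0, 0], "wz":[0, 0, 0, 0], "aperture":[0, 0, 0, 0]}'
```

```text
time_s: 10.15
eef_pos: [0.504, 0.0998, -0.0101]
eef_rot: [-0.0, 0.646, 0.763, -0.0]
wrist_force: [-0.0, 0.5, -1.1]
opening: 0.436
grasp_force: 61.6
time_s: 10.65
eef_pos: [0.504, 0.101, -0.0182]
eef_rot: [0.0, 0.646, 0.764, 0.0]
wrist_force: [-0.5, -0.8, -2.4]
opening: 0.435
grasp_force: 61.6
```

To row units: 0.002 m is 0.4, 0.001 m is 0.2.

```bash
python3 jog.py '{"tx":[0, 0, 0], "ty":[0, 0, 0], "tz":[0.2, 0.4, 0.4], "wx":[0, 0, 0], "wy":[0, 0, 0], "wz":[0, 0, 0], "aperture":[0, 0, 0]}' ; python3 jog.py '{"tx":[0, 0, 0, 0, 0, 0], "ty":[0, 0, 0, 0, 0, 0], "tz":[0, 0, 0, -12, -24, -24], "wx":[0, 0, 0, 0, 0, 0], "wy":[0, 0, 0, 0, 0, 0], "wz":[0, 0, 0, 0, 0, 0], "aperture":[0.7, 0.7, 0.7, 0.7, 0.7, 0.7]}'
python3 - <<'E'
from h import *
o,p,r=tool();w=ctrl.camera_params("wrist");i=ctrl.camera("wrist");print(p,r.as_matrix().round(3),o["q"].round(3));np.save("w5.npy",w,allow_pickle=True)
sc=ctrl.camera("scene")[230:340,220:340]
cv2.imwrite("pics/w5.png",np.hstack([i[:,60:520],cv2.resize(sc,(340,312)) if 0 else cv2.copyMakeBorder(cv2.resize(sc,(340,312)),0,88,0,0,0)]))
E
```

```text
time_s: 11.02
eef_pos: [0.504, 0.1009, -0.0203]
eef_rot: [-0.0, 0.646, 0.764, -0.0]
wrist_force: [0.9, 0.8, -0.9]
opening: 0.439
grasp_force: 61.6
time_s: 11.78
eef_pos: [0.5085, 0.1008, 0.1053]
eef_rot: [0.004, 0.646, 0.764, 0.003]
wrist_force: [-0.2, 0.6, -0.4]
opening: 0.698
grasp_force: 0.0
[0.50851792 0.10083142 0.10525609] [[-0.166  0.986  0.011]
 [ 0.986  0.166 -0.   ]
 [-0.002  0.011 -1.   ]] [-0.033  0.144  1.836  0.     1.15  -0.201]
```

View pics/w5.png

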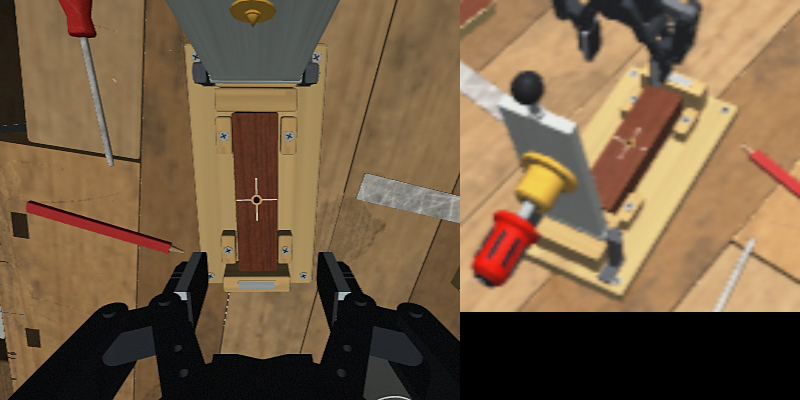

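The rail is seated between the fences with its pilot up, at about (317,200) in the wrist image. Next is the ball.

To row units: -0.175 m is -35, 0.146 m is 29.2.

```bash
python3 jog.py '{"tx":[0, 0, 0, 12, 24, 29.2, 29.2, 29.2], "ty":[0, 0, 0, 0, 0, 0, 0, 0], "tz":[-12, -24, -35, -35, -35, -35, -35, -35], "wx":[0, 0, 0, 0, 0, 0, 0, 0], "wy":[0, 0, 0, 0, 0, 0, 0, 0], "wz":[0, 0, 0, 0, 0, 0, 0, 0], "aperture":[0.7, 0.7, 0.7, 0.7, 0.7, 0.7, 0.7, 0.7]}'
python3 - <<'E'
from h import *
w=np.load("w5.npy",allow_pickle=True).item();print("pilot",onz(w,(317,200),.045))
o,p,r=tool();b=np.array([.4793,.2449,.275]);print("ball in tool (tip at ~ -.043)",r.inv().apply(b-p))
# silhouette check of ball in wrist image
w=ctrl.camera_params("wrist");i=ctrl.camera("wrist");g=cv2.cvtColor(i,6);x=proj(w,b)[0];print("ball px",x)
f=200/np.tan(np.radians(w["fovy"]/2));d=-(w["view"]@np.r_[b,1])[2];print("rad px",f*.013/d)
cv2.imwrite("pics/w6.png",i)
m=(g<45).astype(np.uint8);n,l,st,ce=cv2.connectedComponentsWithStats(m)
for k in range(1,n):
    if st[k,4]>300:print(st[k],ce[k].round(1))
E
```

```text
time_s: 12.88
eef_pos: [0.4793, 0.2441, 0.2732]
eef_rot: [-0.001, 0.646, 0.764, -0.001]
wrist_force: [-0.6, 0.2, 0.2]
opening: 0.699
grasp_force: 0.0
pilot [0.50347442 0.10330718 0.045     ]
ball in tool (tip at ~ -.043) [ 0.00077636  0.00010703 -0.00182853]
ball px [323.1244659  232.43871748]
rad px 18.888628465836046
[ 127    0  110  282 8250] [169.1 133.8]
[   48     0   592   400 36950] [354.1 316.9]
[444  94  72  58 831] [460.8 118.5]
[  41  144   79   28 1111] [ 92.4 157.8]
[  0 190  98  99 586] [ 66.3 223.5]
[   0  205   82   74 2886] [ 25.7 241. ]
[ 305  211   37   39 1049] [323. 230.]
[   0  250   86   72 2780] [ 36.5 284.7]
[  0 296  59  34 371] [ 28.2 312.4]
```

```bash
python3 jog.py '{"tx":[0.2, 0.2, 0.2, 0.2, 0.2, 0.2, 0.2, 0.2], "ty":[0, 0, 0, 0, 0, 0, 0, 0], "tz":[6, 11, 12.2, 12.2, 12.2, 12.2, 12.2, 12.2], "wx":[0, 0, 0, 0, 0, 0, 0, 0], "wy":[0, 0, 0, 0, 0, 0, 0, 0], "wz":[0, 0, 0, 0, 0, 0, 0, 0], "aperture":[0.7, 0.7, 0.7, 0.7, 0, 0, 0, 0]}'
python3 - <<'E'
import numpy as np
t0=1.76;P=lambda t:np.array([104-226*np.cos(t),53+226*np.sin(t)])
a=P(t0)
for t in np.arange(1.76,-.05,-.11): d=P(t)-a; print(round(t,2),"dx",round(d[0]/1e3,4),"dz",round(-d[1]/1e3,4))
print(P(0)-a)
E
```

```text
time_s: 13.92
eef_pos: [0.4798, 0.246, 0.2151]
eef_rot: [0.0, 0.646, 0.764, 0.0]
wrist_force: [-2.6, -1.1, 7.1]
opening: 0.273
grasp_force: 58.4
1.76 dx 0.0 dz -0.0
1.65 dx -0.0246 dz -0.0033
1.54 dx -0.0495 dz -0.0039
1.43 dx -0.0742 dz -0.0018
1.32 dx -0.0986 dz 0.003
1.21 dx -0.1223 dz 0.0105
1.1 dx -0.145 dz 0.0206
0.99 dx -0.1665 dz 0.033
0.88 dx -0.1865 dz 0.0478
0.77 dx -0.2048 dz 0.0646
0.66 dx -0.221 dz 0.0834
0.55 dx -0.2352 dz 0.1038
0.44 dx -0.247 dz 0.1257
0.33 dx -0.2563 dz 0.1487
0.22 dx -0.2631 dz 0.1726
0.11 dx -0.2671 dz 0.1972
-0.0 dx -0.2685 dz 0.222
[-268.50536559 -221.96687567]
```

```bash
python3 jog.py '{"tx":[-5, -10, -14.8, -19.8, -24.4, -29, -29], "ty":[0, 0, 0, 0, 0, 0, 0], "tz":[-0.6, -0.8, -0.4, 0.6, 2.1, 4.12, 4.12], "wx":[0, 0, 0, 0, 0, 0, 0], "wy":[0, 0, 0, 0, 0, 0, 0], "wz":[0, 0, 0, 0, 0, 0, 0], "aperture":[0, 0, 0, 0, 0, 0, 0]}'; python3 -c "
from h import *
o,p,r=tool();print(r.inv().apply(o['wrist_force']))"
```

```text
time_s: 14.8
eef_pos: [0.5035, 0.1018, 0.1926]
eef_rot: [-0.0, 0.646, 0.763, -0.0]
wrist_force: [0.9, 0.5, 0.1]
opening: -0.002
grasp_force: 0.0
[ 0.32289933  0.92288628 -0.10627718]
```

```bash
cat > ball.py <<'E'
from h import *
def ballp(t): return R.from_euler('z',.167).apply([0,.104-.226*np.cos(t),.053+.226*np.sin(t)])+[.5037,.1006,0]
G={n:(ctrl.camera_params(n),ctrl.camera(n)) for n in("scene","side")}
if __name__=="__main__":
  yy,xx=np.mgrid[:400,:640]
  for t in np.arange(0,1.96,.05):
    o=[]
    for n,(p,i) in G.items():
        b=ballp(t);u=proj(p,b)[0];f=200/np.tan(np.radians(p["fovy"]/2));rad=f*.013/-(p["view"]@np.r_[b,1])[2]
        d=np.hypot(xx-u[0],yy-u[1]);g=cv2.cvtColor(i,6); o+=[g[d<rad*.8].mean(),np.median(g[(d>rad*1.2)&(d<rad*1.7)])]
    print(round(t,2),ballp(t).round(3),np.round(o))
E
python3 ball.py
```

```text
0.0 [ 0.524 -0.02   0.053] [172. 171.  96. 185.]
0.05 [ 0.524 -0.019  0.064] [172. 171. 148. 105.]
0.1 [ 0.524 -0.019  0.076] [171. 172. 180. 151.]
0.15 [ 0.524 -0.017  0.087] [171. 171. 174. 168.]
0.2 [ 0.523 -0.015  0.098] [172. 171. 190. 163.]
0.25 [ 0.523 -0.013  0.109] [170. 171. 172. 166.]
0.3 [ 0.522 -0.01   0.12 ] [169. 171. 162. 164.]
0.35 [ 0.522 -0.006  0.13 ] [167. 172. 162. 165.]
0.4 [ 0.521 -0.002  0.141] [168. 176. 164. 163.]
0.45 [0.52  0.002 0.151] [173. 174. 164. 165.]
0.5 [0.519 0.008 0.161] [175. 171. 155. 169.]
0.55 [0.518 0.013 0.171] [176. 169. 161. 169.]
0.6 [0.517 0.019 0.181] [173. 171. 161. 168.]
0.65 [0.516 0.026 0.19 ] [155. 168. 163. 169.]
0.7 [0.515 0.033 0.199] [123. 166. 170. 166.]
0.75 [0.514 0.04  0.207] [101. 111. 166. 166.]
0.8 [0.513 0.048 0.215] [ 74.  87. 162. 160.]
0.85 [0.511 0.056 0.223] [ 62.  64. 164. 110.]
0.9 [0.51  0.065 0.23 ] [ 54.  65. 152.  85.]
0.95 [0.508 0.074 0.237] [44. 68. 82. 85.]
1.0 [0.507 0.083 0.243] [40. 66. 58. 73.]
1.05 [0.505 0.092 0.249] [46. 62. 67. 56.]
1.1 [0.503 0.102 0.254] [65. 74. 62. 47.]
1.15 [0.502 0.112 0.259] [80. 84. 54. 42.]
1.2 [0.5   0.122 0.264] [108.  71.  38.  36.]
1.25 [0.498 0.133 0.267] [134.  90.  27.  29.]
1.3 [0.496 0.144 0.271] [117. 126.  27.  27.]
1.35 [0.495 0.154 0.274] [ 59. 162.  28.  25.]
1.4 [0.493 0.165 0.276] [ 45. 168.  28.  25.]
1.45 [0.491 0.176 0.277] [ 99. 161.  32.  25.]
1.5 [0.489 0.187 0.278] [167. 132.  38.  25.]
1.55 [0.487 0.199 0.279] [188. 140.  42.  26.]
1.6 [0.485 0.21  0.279] [158. 168.  45.  26.]
1.65 [0.483 0.221 0.278] [148. 170.  52.  28.]
1.7 [0.482 0.232 0.277] [164. 169.  59.  28.]
1.75 [0.48  0.243 0.275] [169. 171.  63.  29.]
1.8 [0.478 0.254 0.273] [180. 175.  61.  30.]
1.85 [0.476 0.265 0.27 ] [201. 174.  60.  31.]
1.9 [0.474 0.275 0.267] [190. 178.  54.  30.]
1.95 [0.473 0.286 0.263] [174. 174.  47.  30.]
```

The manual's scale: shifts go in units of 5 mm. Converting my numbers, -0.072 m is -14.4, 0.062 m is 12.4.

```bash
python3 jog.py '{"tx":[0, 0, 0, 10, 12.4, 12.4, 12.4, 12.4, 12.4], "ty":[0, 0, 0, 0, 0, 0, 0, 0, 0], "tz":[-11, -14.4, -14.4, -14.4, -14.4, -14.4, -6, -2, -2], "wx":[0, 0, 0, 0, 0, 0, 0, 0, 0], "wy":[0, 0, 0, 0, 0, 0, 0, 0, 0], "wz":[0, 0, 0, 0, 0, 0, 0, 0, 0], "aperture":[0.6, 0.6, 0.6, 0.6, 0.6, 0.6, 0.6, 0.6, 0.6]}';  python3 jog.py '{"tx":[0, 0, 0, 0], "ty":[0, 0, 0, 0], "tz":[0, 0, 0, 0], "wx":[0, 0, 0, 0], "wy":[0, 0, 0, 0], "wz":[0, 0, 0, 0], "aperture":[0, 0, 0, 0]}'; python3 -c "
from h import *
o,p,r=tool();print(p,r.inv().apply(o['wrist_force']),o['opening'])"
```

```text
time_s: 16.02
eef_pos: [0.4919, 0.1629, 0.2008]
eef_rot: [-0.002, 0.646, 0.763, -0.002]
wrist_force: [0.4, -0.1, -0.3]
opening: 0.604
grasp_force: 0.0
time_s: 16.52
eef_pos: [0.4935, 0.1634, 0.2045]
eef_rot: [0.001, 0.646, 0.764, -0.0]
wrist_force: [-4.1, -3.3, 4.2]
opening: 0.277
grasp_force: 58.4
[0.49348054 0.16344198 0.20451649] [-2.52489254 -4.62500828 -4.16174633] 0.2768329503927134
```

To row units: -0.07 m is -14, -0.048 m is -9.6.

```bash
python3 jog.py '{"tx":[-2.4, -4.8, -9.6, -14, -14], "ty":[0, 0, 0, 0, 0], "tz":[0.5, 1.2, 2.8, 5, 5], "wx":[0, 0, 0, 0, 0], "wy":[0, 0, 0, 0, 0], "wz":[0, 0, 0, 0, 0], "aperture":[0, 0, 0, 0, 0]}'; python3 -c "
from h import *
o,p,r=tool();print(p,r.inv().apply(o['wrist_force']),o['opening'])"
```

```text
time_s: 17.15
eef_pos: [0.5048, 0.0941, 0.1776]
eef_rot: [-0.0, 0.647, 0.763, -0.0]
wrist_force: [-1.1, -0.8, -4.4]
opening: 0.275
grasp_force: 59.2
[0.5047959  0.09414042 0.1776152 ] [-0.60202659 -1.18182516  4.40690851] 0.2751090806255651
```

Still gripped. I'll continue the swing, with rows now counted from theta 1.06.

To row units: 0.181 m is 36.2, 0.157 m is 31.4.

```bash
python3 jog.py '{"tx":[-4.2, -8, -11.6, -14.6, -17.4, -19.6, -21.2, -22.4, -23, -23], "ty":[0, 0, 0, 0, 0, 0, 0, 0, 0, 0], "tz":[2.6, 5.8, 9.2, 13.2, 17.4, 21.8, 26.5, 31.4, 36.2, 36.2], "wx":[0, 0, 0, 0, 0, 0, 0, 0, 0, 0], "wy":[0, 0, 0, 0, 0, 0, 0, 0, 0, 0], "wz":[0, 0, 0, 0, 0, 0, 0, 0, 0, 0], "aperture":[0, 0, 0, 0, 0, 0, 0, 0, 0, 0]}'; python3 -c "
from h import *
o,p,r=tool();print(p,r.inv().apply(o['wrist_force']),o['opening'])"
```

```text
time_s: 18.4
eef_pos: [0.5233, -0.0175, -0.0039]
eef_rot: [-0.001, 0.646, 0.764, -0.0]
wrist_force: [-2.1, 1.6, -3.3]
opening: 0.27
grasp_force: 60.3
[ 0.52325816 -0.01750032 -0.00388737] [ 1.96731414 -1.79811337  3.27014949] 0.2698964272358241
```

To row units: 0.016 m is 3.2, 0.015 m is 3.

```bash
python3 jog.py '{"tx":[0, -0.1, -0.1, -0.1], "ty":[0, 0, 0, 0], "tz":[1.2, 2.2, 3, 3.2], "wx":[0, 0, 0, 0], "wy":[0, 0, 0, 0], "wz":[0, 0, 0, 0], "aperture":[0, 0, 0, 0]}'| sed -n '2p;4p'; python3 jog.py '{"tx":[0, 0, 0], "ty":[0, 0, 0], "tz":[0.2, 0.4, 0.4], "wx":[0, 0, 0], "wy":[0, 0, 0], "wz":[0, 0, 0], "aperture":[0, 0, 0]}'| sed -n '2p;4p;5p'
```

```text
eef_pos: [0.5239, -0.0186, -0.0122]
wrist_force: [-31.7, 4.7, 66.5]
eef_pos: [0.524, -0.0186, -0.0124]
wrist_force: [-39.2, 5.5, 76.0]
opening: 0.267
```

```bash
python3 jog.py '{"tx":[0, 0, 0, 0, 0, 0, 0, 0], "ty":[0, 0, 0, 0, 0, 0, 0, 0], "tz":[-1.8, -1.8, -1.8, -1.8, -12, -24, -36, -38], "wx":[0, 0, 0, 0, 0, 0, 0, 0], "wy":[0, 0, 0, 0, 0, 0, 0, 0], "wz":[0, 0, 0, 0, 0, 0, 0, 0], "aperture":[0, 0.6, 0.6, 0.6, 0.6, 0.6, 0.6, 0.6]}'
cat > drv.py <<'E'
from h import *
def T(L,t):
    hy=np.array([0,.104,.053]); return R.from_euler('z',.167).apply(R.from_euler('x',-t).apply(np.array(L)-hy)+hy)+[.5037,.1006,0]
for n in("scene","side"):
    p=ctrl.camera_params(n);i=ctrl.camera(n);np.save(n+"9.npy",i)
    h=cv2.cvtColor(i,cv2.COLOR_BGR2HSV);m=(((h[...,0]<8)|(h[...,0]>172))&(h[...,1]>170)&(h[...,2]>90)).astype(np.uint8)
    k,l,st,ce=cv2.connectedComponentsWithStats(m)
    for j in range(1,k):
        if st[j,4]>40:print(n,st[j],ce[j].round(1))
    for t in(0,.03,.06,.1):print(t,"handle mid",proj(p,T([0,0,.137],t))[0].round(1),"top",proj(p,T([0,0,.163],t))[0].round(1),"ball",proj(p,T([0,-.122,.053],t))[0].round(1))
E
python3 drv.py
```

```text
time_s: 20.27
eef_pos: [0.5276, -0.0198, 0.1742]
eef_rot: [0.004, 0.646, 0.764, 0.002]
wrist_force: [0.4, 0.5, -0.2]
opening: 0.604
grasp_force: 0.0
scene [191  50  14  27 161] [196.9  66.8]
scene [392  56  19  16 196] [401.8  64.2]
scene [215  72  32  20  77] [230.7  80.5]
scene [169 105  21  15  97] [179.8 112. ]
scene [ 78 125  79  51 454] [115.2 150.7]
scene [175 129  25  15  60] [187.  136.1]
scene [271 248  16  21 167] [278.9 259.1]
scene [325 283  41  35 156] [345.8 301.8]
scene [286 347  23  38 370] [296.8 366.4]
0 handle mid [278.3 256.2] top [277.9 249.3] ball [300.3 246.4]
0.03 handle mid [277.7 256.1] top [277.2 249.4] ball [300.3 244.7]
0.06 handle mid [277.2 256. ] top [276.5 249.5] ball [300.3 243.2]
0.1 handle mid [276.4 256. ] top [275.5 249.8] ball [300.1 241.1]
side [405  52  12  26 113] [411.3  67. ]
side [280 163  11  15  89] [284.4 170.1]
side [227 180  12  13  71] [232.1 185.9]
side [245 218  23   3  47] [256.3 219. ]
side [336 367  38  33 892] [352.4 383.9]
0 handle mid [284.2 169.7] top [283.8 162.9] ball [299.5 207.1]
0.03 handle mid [283.9 168.6] top [283.4 161.7] ball [299.4 205.3]
0.06 handle mid [283.5 167.5] top [283.  160.5] ball [299.3 203.6]
0.1 handle mid [283.1 166. ] top [282.4 159. ] ball [299.2 201.1]
```

```bash
python3 jog.py '{"tx":[12, 20, 24.2, 24.2, 24.2, 24.2, 24.2, 24.2, 24.2, 24.2], "ty":[0, 0, 0, 0, 0, 0, 0, 0, 0, 0], "tz":[-4, -4, -4, -4, -4, -4, -4, -4, -4, -4], "wx":[0, 0, 0, 0, 0, 0, 0, 0, 0, 0], "wy":[0, 0, 0, 0, 0, 0, 0, 0, 0, 0], "wz":[-0.188, -0.376, -0.564, -0.752, -0.94, -1.128, -1.316, -1.504, -1.692, -1.88], "aperture":[0.8, 0.8, 0.8, 0.8, 0.8, 0.8, 0.8, 0.8, 0.8, 0.8]}' | sed -n '1,4p'; python3 jog.py '{"tx":[0, 0, 0, 0], "ty":[0, 0, 0, 0], "tz":[0, 0, 0, 0], "wx":[0, 0, 0, 0], "wy":[0, 0, 0, 0], "wz":[-0.18, -0.36, -0.36, -0.36], "aperture":[0.8, 0.8, 0.8, 0.8]}'
python3 - <<'E'
from h import *
o,p,r=tool();print(p,r.as_matrix().round(3),o["q"].round(3))
w=ctrl.camera_params("wrist");i=ctrl.camera("wrist");h=cv2.cvtColor(i,cv2.COLOR_BGR2HSV);m=(((h[...,0]<8)|(h[...,0]>172))&(h[...,1]>150)&(h[...,2]>60)).astype(np.uint8)
k,l,st,ce=cv2.connectedComponentsWithStats(m)
for j in range(1,k):
    if st[j,4]>100:print(st[j],ce[j].round(1))
for z in(.163,.141,.12,.11):print(z,proj(w,[.5037,.1006,z])[0].round(1))
cv2.imwrite("pics/w7.png",i)
E
```

```text
time_s: 21.62
eef_pos: [0.5026, 0.1004, 0.1862]
eef_rot: [-0.002, -0.236, 0.972, 0.001]
wrist_force: [0.6, 0.4, -0.1]
time_s: 22.12
eef_pos: [0.5034, 0.1004, 0.1877]
eef_rot: [-0.001, -0.402, 0.916, 0.001]
wrist_force: [0.1, -0.0, -0.6]
opening: 0.799
grasp_force: 0.0
[0.50335986 0.10037914 0.18769457] [[-0.677 -0.736 -0.002]
 [-0.736  0.677  0.   ]
 [ 0.002  0.002 -1.   ]] [-0.035  0.048  1.762 -0.     1.334 -2.433]
[ 325    0  118   79 1467] [380.7  36.4]
[ 476  145   65   55 1508] [509.2 173.5]
[ 301  179   44   57 1343] [322.9 203.4]
0.163 [320.8 218.8]
0.141 [320.9 209. ]
0.12 [320.9 201.1]
0.11 [320.9 197.7]
```

```bash
python3 jog.py '{"tx":[0, 0, 0, 0], "ty":[0.2, 0.2, 0.2, 0.2], "tz":[10, 18, 21.6, 21.6], "wx":[0, 0, 0, 0], "wy":[0, 0, 0, 0], "wz":[0, 0, 0, 0], "aperture":[0.8, 0.8, 0.8, 0.8]}' | sed -n '2p;4p'; python3 jog.py '{"tx":[0, 0, 0, 0, 0], "ty":[0, 0, 0, 0, 0], "tz":[0, 0, 0, 0, 0], "wx":[0, 0, 0, 0, 0], "wy":[0, 0, 0, 0, 0], "wz":[0, 0, 0, 0, 0], "aperture":[0, 0, 0, 0, 0]}'; python3 -c "
from h import *
o,p,r=tool();print(p,r.inv().apply(o['wrist_force']),r.inv().apply(o['torque']),o['opening'])"
```

```text
eef_pos: [0.5017, 0.1011, 0.0793]
wrist_force: [-0.7, 0.5, 1.1]
time_s: 23.3
eef_pos: [0.5039, 0.1011, 0.0816]
eef_rot: [0.001, -0.404, 0.915, -0.0]
wrist_force: [0.5, 0.4, 1.3]
opening: 0.371
grasp_force: 59.5
[0.5038701  0.10108669 0.08161477] [-0.62734005 -0.11316058 -1.28683669] [ 0.04433615 -0.08521753 -0.00391547] 0.37088961171979173
```

Gripped cleanly, with almost no side force. Now I push down.

```bash
python3 jog.py '{"tx":[0, 0, 0, 0, 0], "ty":[0, 0, 0, 0, 0], "tz":[0.6, 1.2, 1.8, 2.2, 2.3], "wx":[0, 0, 0, 0, 0], "wy":[0, 0, 0, 0, 0], "wz":[0, 0, 0, 0, 0], "aperture":[0, 0, 0, 0, 0]}'| sed -n '2p;4p'; python3 jog.py '{"tx":[0, 0, 0, 0], "ty":[0, 0, 0, 0], "tz":[0.2, 0.4, 0.6, 0.6], "wx":[0, 0, 0, 0], "wy":[0, 0, 0, 0], "wz":[0, 0, 0, 0], "aperture":[0, 0, 0, 0]}'
```

```text
eef_pos: [0.5041, 0.1011, 0.0707]
wrist_force: [-4.0, 0.6, 12.6]
time_s: 24.42
eef_pos: [0.5042, 0.1011, 0.0682]
eef_rot: [0.001, -0.404, 0.915, -0.0]
wrist_force: [-4.4, 0.4, 15.6]
opening: 0.366
grasp_force: 61.1
```

To row units: 0.004 m is 0.8, 0.0037 m is 0.74.

```bash
python3 jog.py '{"tx":[0, 0, 0, 0, 0, 0, 0, 0, 0, 0], "ty":[0, 0, 0, 0, 0, 0, 0, 0, 0, 0], "tz":[0.4, 0.6, 0.6, 0.66, 0.7, 0.74, 0.8, 0.8, 0.8, 0.8], "wx":[0, 0, 0, 0, 0, 0, 0, 0, 0, 0], "wy":[0, 0, 0, 0, 0, 0, 0, 0, 0, 0], "wz":[0, 0, 0.1, 0.25, 0.42, 0.6, 0.78, 0.96, 1.14, 1.32], "aperture":[0, 0, 0, 0, 0, 0, 0, 0, 0, 0]}'; python3 -c "
from h import *
o,p,r=tool();print(o['q'].round(2),r.inv().apply(o['wrist_force']),r.inv().apply(o['torque']))"
```

```text
time_s: 25.68
eef_pos: [0.5043, 0.1009, 0.0656]
eef_rot: [0.001, 0.244, 0.97, -0.0]
wrist_force: [-9.7, -0.2, 28.6]
opening: 0.367
grasp_force: 62.3
[-0.03  0.2   1.86 -0.    1.08 -1.11] [  8.43863446  -4.8019422  -28.59552188] [ 1.11151714  1.44843597 -0.07097777]
```

```bash
python3 jog.py '{"tx":[0, 0, 0, 0, 0, 0, 0, 0, 0, 0], "ty":[0, 0, 0, 0, 0, 0, 0, 0, 0, 0], "tz":[0, 0, 0, 0, 0, 0, 0, 0, 0, 0], "wx":[0, 0, 0, 0, 0, 0, 0, 0, 0, 0], "wy":[0, 0, 0, 0, 0, 0, 0, 0, 0, 0], "wz":[0.18, 0.36, 0.54, 0.72, 0.9, 1.08, 1.26, 1.44, 1.62, 1.8], "aperture":[0, 0, 0, 0, 0, 0, 0, 0, 0, 0]}' | sed -n '2p;4p'; python3 -c "
from h import *
o,p,r=tool();print(o['q'].round(2),r.inv().apply(o['wrist_force']),r.inv().apply(o['torque']))"; python3 jog.py '{"tx":[0, 0, 0, 0, 0, 0, 0, 0, 0, 0], "ty":[0, 0, 0, 0, 0, 0, 0, 0, 0, 0], "tz":[0, 0, 0, 0, 0, 0, 0, 0, 0, 0], "wx":[0, 0, 0, 0, 0, 0, 0, 0, 0, 0], "wy":[0, 0, 0, 0, 0, 0, 0, 0, 0, 0], "wz":[0.18, 0.36, 0.54, 0.72, 0.9, 1.08, 1.26, 1.44, 1.62, 1.8], "aperture":[0, 0, 0, 0, 0, 0, 0, 0, 0, 0]}'| sed -n '2p;4p'; python3 -c "
from h import *
o,p,r=tool();print(o['q'].round(2),r.inv().apply(o['wrist_force']),r.inv().apply(o['torque']))"
```

```text
eef_pos: [0.5041, 0.1015, 0.0656]
wrist_force: [-9.0, 1.3, 28.8]
[-0.03  0.2   1.86  0.    1.08  0.69] [ -4.94906689  -7.65660186 -28.85273898] [ 1.87000328 -1.0604007  -0.14026075]
eef_pos: [0.5045, 0.1012, 0.0656]
wrist_force: [-9.0, 1.0, 27.8]
[-0.03  0.2   1.86 -0.    1.08  2.49] [ -6.01325581   6.6758455  -27.82570067] [-1.31657539 -1.11632113 -0.11012465]
```

```bash
for i in 1; do python3 jog.py '{"tx":[0, 0, 0, 0], "ty":[0, 0, 0, 0], "tz":[-0.4, -0.6, -0.6, -0.6], "wx":[0, 0, 0, 0], "wy":[0, 0, 0, 0], "wz":[0, 0, 0, 0], "aperture":[0, 0, 0, 0]}' | sed -n '2p;4p'; python3 jog.py '{"tx":[0, 0, 0], "ty":[0, 0, 0], "tz":[-0.2, -0.2, -0.2], "wx":[0, 0, 0], "wy":[0, 0, 0], "wz":[0, 0, 0], "aperture":[0, 0, 0]}' | sed -n '2p;4p';done
```

```text
eef_pos: [0.5042, 0.1013, 0.067]
wrist_force: [-4.5, 0.3, 14.3]
eef_pos: [0.5041, 0.1013, 0.0679]
wrist_force: [-3.8, 0.8, 12.7]
```

```bash
python3 jog.py '{"tx":[0, 0, 0, 0, 0, 0, 0, 0], "ty":[0, 0, 0, 0, 0, 0, 0, 0], "tz":[-1.2, -2.4, -2.5, -2.5, -2.5, -2.5, -2.5, -2.5], "wx":[0, 0, 0, 0, 0, 0, 0, 0], "wy":[0, 0, 0, 0, 0, 0, 0, 0], "wz":[0, 0, 0, 0, 0, 0, 0, -0.18], "aperture":[0, 0, 0, 0.75, 0.75, 0.75, 0.75, 0.75]}'| sed -n '2p;4p;5p'; python3 jog.py '{"tx":[0, 0, 0, 0, 0, 0, 0, 0, 0, 0], "ty":[0, 0, 0, 0, 0, 0, 0, 0, 0, 0], "tz":[0, 0, 0, 0, 0, 0, 0, 0, 0, 0], "wx":[0, 0, 0, 0, 0, 0, 0, 0, 0, 0], "wy":[0, 0, 0, 0, 0, 0, 0, 0, 0, 0], "wz":[-0.18, -0.36, -0.54, -0.72, -0.9, -1.08, -1.26, -1.44, -1.62, -1.8], "aperture":[0.75, 0.75, 0.75, 0.75, 0.75, 0.75, 0.75, 0.75, 0.75, 0.75]}' | sed -n '2p;4p';python3 jog.py '{"tx":[0, 0, 0, 0, 0, 0, 0, 0, 0, 0], "ty":[0, 0, 0, 0, 0, 0, 0, 0, 0, 0], "tz":[0, 0, 0, 0, 0, 0, 0, 0, 0, 0], "wx":[0, 0, 0, 0, 0, 0, 0, 0, 0, 0], "wy":[0, 0, 0, 0, 0, 0, 0, 0, 0, 0], "wz":[-0.18, -0.36, -0.54, -0.72, -0.9, -0.9, -0.9, -0.9, -0.9, -0.9], "aperture":[0.75, 0.75, 0.75, 0.75, 0.75, 0.75, 0, 0, 0, 0]}'; python3 -c "
from h import *
o,p,r=tool();print(o['q'].round(2),r.inv().apply(o['wrist_force']),o['opening'])"
```

```text
eef_pos: [0.5032, 0.101, 0.079]
wrist_force: [-0.0, 0.5, 0.8]
opening: 0.751
eef_pos: [0.5033, 0.101, 0.079]
wrist_force: [-0.5, -0.8, -0.4]
time_s: 32.55
eef_pos: [0.5036, 0.1011, 0.0794]
eef_rot: [0.0, 0.568, 0.823, 0.0]
wrist_force: [0.1, 0.8, 1.8]
opening: 0.369
grasp_force: 55.1
[-0.03  0.18  1.86  0.    1.11 -0.39] [ 0.73083056  0.40417962 -1.76615948] 0.36884686635995084
```

To row units: 0.0165 m is 3.3, 0.015 m is 3.

```bash
python3 jog.py '{"tx":[0, 0, 0, 0, 0, 0, 0, 0, 0, 0], "ty":[0, 0, 0, 0, 0, 0, 0, 0, 0, 0], "tz":[0.8, 1.6, 2.4, 3, 3.3, 3.3, 3.3, 3.3, 3.3, 3.3], "wx":[0, 0, 0, 0, 0, 0, 0, 0, 0, 0], "wy":[0, 0, 0, 0, 0, 0, 0, 0, 0, 0], "wz":[0, 0, 0, 0, 0, 0.1, 0.28, 0.46, 0.64, 0.82], "aperture":[0, 0, 0, 0, 0, 0, 0, 0, 0, 0]}'| sed -n '2p;4p'; python3 jog.py '{"tx":[0, 0, 0, 0, 0, 0, 0, 0, 0, 0], "ty":[0, 0, 0, 0, 0, 0, 0, 0, 0, 0], "tz":[0, 0, 0, 0, 0, 0, 0, 0, 0, 0], "wx":[0, 0, 0, 0, 0, 0, 0, 0, 0, 0], "wy":[0, 0, 0, 0, 0, 0, 0, 0, 0, 0], "wz":[0.18, 0.36, 0.54, 0.72, 0.9, 1.08, 1.26, 1.44, 1.62, 1.8], "aperture":[0, 0, 0, 0, 0, 0, 0, 0, 0, 0]}' | sed -n '2p;4p'; python3 -c "
from h import *
o,p,r=tool();print(o['q'].round(2),r.inv().apply(o['wrist_force']),r.inv().apply(o['torque']))"; python3 jog.py '{"tx":[0, 0, 0, 0, 0, 0, 0, 0, 0], "ty":[0, 0, 0, 0, 0, 0, 0, 0, 0], "tz":[0, 0, -1.2, -2.4, -3.2, -3.2, -3.2, -3.2, -3.2], "wx":[0, 0, 0, 0, 0, 0, 0, 0, 0], "wy":[0, 0, 0, 0, 0, 0, 0, 0, 0], "wz":[0.15, 0.3, 0.3, 0.3, 0.3, 0.3, 0.3, 0.3, 0.3], "aperture":[0, 0, 0, 0, 0, 0.75, 0.75, 0.75, 0.75]}' | sed -n '2p;4p;5p'; python3 jog.py '{"tx":[0, 0, -12, -24, -24, -24], "ty":[0, 0, 0, 0, 0, 0], "tz":[-12, -24, -32, -32, -32, -32], "wx":[0, 0, 0, 0, 0, 0], "wy":[0, 0, 0, 0, 0, 0], "wz":[0, 0, 0, 0, 0, 0], "aperture":[0.75, 0.75, 0.75, 0.75, 0.75, 0.75]}'
python3 - <<'E'
from h import *
a=ctrl.camera("scene")[170:330,210:410];b=ctrl.camera("side")[130:330,220:400]
cv2.imwrite("pics/end.png",np.hstack([cv2.resize(a,(400,320)),cv2.resize(b,(288,320))]))
E
python3 drv.py | grep -v "0 "
```

```text
eef_pos: [0.5038, 0.1012, 0.0638]
wrist_force: [-4.3, 0.6, 14.9]
eef_pos: [0.5039, 0.1013, 0.0637]
wrist_force: [-3.9, 0.8, 13.0]
[-0.03  0.2   1.86  0.    1.07  2.23] [ -3.47793288   1.85764887 -12.98218653] [-0.2056939  -0.57226237 -0.09806167]
eef_pos: [0.503, 0.101, 0.0782]
wrist_force: [-0.7, 0.0, -0.5]
opening: 0.755
time_s: 36.92
eef_pos: [0.4371, 0.2013, 0.2384]
eef_rot: [0.0, 0.881, -0.473, 0.0]
wrist_force: [-0.5, 0.8, 0.2]
opening: 0.751
grasp_force: 0.0
scene [392  56  19  16 193] [401.7  64.1]
scene [235  93  17  14  41] [242.9  99.4]
scene [169 105  21  14  93] [180.  111.8]
scene [ 78 125  78  51 459] [114.6 151.1]
scene [175 129  25  15  55] [187.3 135.9]
scene [272 248  15  21 165] [279.1 259.1]
scene [325 283  41  35 158] [345.8 301.8]
scene [286 347  23  38 371] [296.8 366.3]
0.03 handle mid [277.7 256.1] top [277.2 249.4] ball [300.3 244.7]
0.06 handle mid [277.2 256. ] top [276.5 249.5] ball [300.3 243.2]
0.1 handle mid [276.4 256. ] top [275.5 249.8] ball [300.1 241.1]
side [405  52  12  26 106] [411.3  66.8]
side [224 218  44   5  87] [246.1 219.7]
side [336 367  38  33 896] [352.6 383.9]
0.03 handle mid [283.9 168.6] top [283.4 161.7] ball [299.4 205.3]
0.06 handle mid [283.5 167.5] top [283.  160.5] ball [299.3 203.6]
0.1 handle mid [283.1 166. ] top [282.4 159. ] ball [299.2 201.1]
```

View pics/end.png

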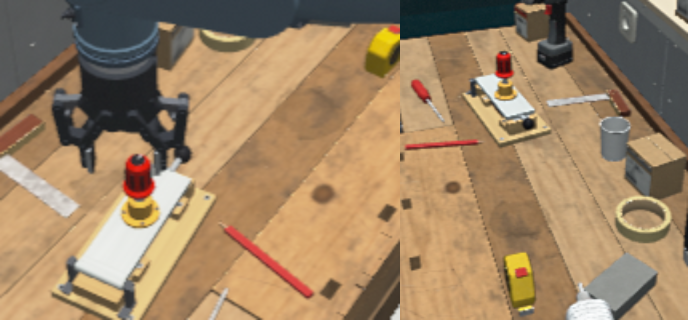

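The leaf lies flat and shut with the driver upright at about (140,180) in the left half. The bystanders are where they were and the arm is clear. The push at full depth fell from 15 N to 13 N while turning, so the screw has bitten.

```bash
python3 -c "
from bench import ctrl
print(ctrl.hand_in())"
```

```text
the job is handed in; nothing more can be done
None
```

The job is handed in at about 37 s: the rail is in the nest under the shut leaf, and the bystanders look undisturbed. The screw should be well over half a turn in, judging by the falling push force and steady turning torque, since the screw itself can't be seen.

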